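Set the spray stand's telescoping arm and prime a capillary die

TASK

Get the brass-coloured die ready with release spray: first push the spray stand's telescoping arm out by its crossbar until the orange lock button clicks out, then stand the brass-coloured die upright in the small dish at the end of the arm. Only then press the red cap of the spray can right down and let it spring back up; leave the other two dies where they are.

Things in the scene. Friction and masses are not known exactly. Their poses are not given: they have to be found in the camera images.
- spray_stand: Fixed stand: base plate 235 x 90 x 8 mm, white spray can (45 mm across, axis at x = -155 mm) at one end, level blue square tube, 24 mm, top at z = 97 mm, x = -118 to 45 mm, y within 12 mm. Base plate x = -200 to 35 mm. Origin on the bench under the stand's middle; its own +x is the way the arm extends, away from the can; z up. A tall rheometer stands to its left (x > 0.45, y > 0.2 m).
- spray_arm (a joint): Extension of the sliding arm in m along the stand's +x: 0 = fully in, locked at 0.095, end stop at 0.096. Starts between 0 and 0.035. About 3 N friction; it stays where it is left. The inner tube ends in a dark block with a level crossbar and, above it, the dish.
- lock_button (a joint): Orange sprung lock button, 8 mm across, on the inner tube: 0 to 0.001 m = held down inside the blue tube; 0.009 = clicked out, about 5 mm proud of the hole in the top of the blue tube, 20 mm from its mouth. It springs out by itself when the arm comes within about 1.5 mm of 0.095 and then stops the arm sliding back.
- bar_near (a point): Point on the crossbar's axis, 56 mm from the arm's middle on the stand's -y side (robot's side), 96 mm up; middle of a black grip 14 mm thick, 35 to 77 mm from the arm's middle. The crossbar lies along the stand's y. Nothing stands under or behind the grips, so closed fingertips can be lowered behind it (can side) to push it out. Moves with the arm.
- bar_far (a point): The same point on the other grip, on the stand's +y side (away from the robot).
- dish_floor (a point): Centre of the flat inner floor of the round steel dish on the arm's end, 116 mm above the bench, at stand x = 62 mm plus the extension. Inside radius 27 mm at the floor, rim 6 mm above the floor, outside radius 33 mm. Moves with the arm.
- spray_cap (a joint): Travel of the red spray cap in m: 0 = up, 0.005 = fully down. A spring pushes it up with 3 N at the top and 6 N at the bottom.
- cap_top (a point): Centre of the top of the red spray cap on the can, 26 mm across, 150 mm above the bench when up. Press straight down.
- die_1: The brass-coloured capillary die to be sprayed: a stepped yellowish cylinder, 32 mm across, 30 mm high, 0.16 kg, standing on the bench. Origin at the centre of its underside, z up its axis; can be gripped from any side over its whole height (to be taken as a plain 32 mm cylinder).
- die_2: Taller pale grey die, 26 mm across, 45 mm high, standing on the bench; a bystander. Origin at the centre of its underside.
- die_3: Flat grey die, 38 mm across, 18 mm high, standing on the bench; a bystander. Origin at the centre of its underside.

How it is judged:
On the way, in this order (a step that is already met when the one before it is completed fails the run):
1. the arm is pushed out and its lock button has clicked out (value of joint lock_button above 0.007 m and value of joint spray_arm above 0.092 m), for 0.2 s.
2. the brass-coloured die stands upright in the dish, let go (horizontal distance between die_1 and dish_floor below 0.015 m and z of die_1 in the frame of dish_floor between -0.003 and 0.003 m and angle between die_1's own z axis and vertical below 0.1 rad and contact force between the fingers and die_1 below 0.1 N), for 0.2 s.
3. the spray cap is pressed right down (value of joint spray_cap above 0.004 m), for 0.05 s.
At the end, for the whole second after the job is handed in: Arm out at its lock (over 92 mm), lock button out (over 7 of 9 mm); brass-coloured die resting upright (within 0.1 rad) on the dish floor, within 15 mm of its centre and 3 mm of its height; spray cap back up (within 1 mm); the other two dies within 20 mm of where they were (all of step 1 and horizontal distance between die_1 and dish_floor below 0.015 m and z of die_1 in the frame of dish_floor between -0.003 and 0.003 m and angle between die_1's own z axis and vertical below 0.1 rad and linear speed of die_1 below 0.02 m/s and value of joint spray_cap below 0.001 m); the robot touches nothing.
It fails at once if the cap is pressed before the arm is locked out with the die standing in the dish (value of joint spray_cap above 0.003 m and (value of joint lock_button below 0.006 m or horizontal distance between die_1 and dish_floor above 0.016 m or z of die_1 in the frame of dish_floor above 0.004 m)).
It fails at once if one of the other dies is moved more than 20 mm or tipped over (distance of any of die_2, die_3 from where it was at the start of the episode above 0.02 m or angle between any of die_2, die_3's own z axis and vertical above 0.5 rad).
It also fails if it takes over 64 s, if anything falls off the work surface, if the arm or the gripper's body presses on something with over 40 N, if the wrist force passes 120 N, or if a joint passes its speed limit or range.

ROBOT

A 6-joint arm with a two-finger parallel gripper is mounted at the origin on a cart in front of the work surface, level with it; the furniture and walls round the work are solid. World frame = base frame: x ahead of the robot, y to its left, z up, the work surface at z = 0. Lengths are in m, angles in rad, forces in N, time in s.
With the tool pointing down it reaches from about 0.35 to 0.975 m from the base axis. Payload 4.9 kg.
Tool frame: the origin (TCP) lies between the finger pads; the fingertips stand 11 mm ahead of it and the grasp point (between the pads) lies 8 mm behind it; z points along the fingers, y is the line along which they close (so a half turn about z gives the same grasp; the last joint's range is limited). The gripper opens to 85 mm and grips with 20 to 120 N. Pads are 22 mm wide; open, the fingers measure 114 mm over their backs; the gripper's body (76 mm by 85 mm) begins 54 mm behind the grasp point. The pads swing forward as they close: fully open they stand 13 mm farther back than shut.
Start: joints at [-1.46, 0.053, 1.613, -0, 1.476, -0.119], TCP at [0.142, -0.609, 0.22] pointing down, gripper open.
Joint ranges: [-3.01, 3.01], [-1.01, 2.22], [0.06, 2.58], [-1.02, 4.17], [0.09, 2.62], [-3.14, 3.14]. Speed limits (rad/s): [2.57, 2.57, 3.14, 3.14, 3.14, 3.14].

INTERFACE

Orientations are given as a rotation vector (axis times angle).
In Python, from plant import ctrl, readout, grab_frame, finder gives the robot as it stands. Calls block until the motion is done:
- ctrl.movep(position, orientation): joint-space move of the TCP to a pose.
- ctrl.move_linear(position, rotation=None, v=0.15, f_stop=None): straight line of the TCP; rotation=None keeps the orientation; v is the mean speed in m/s. With f_stop (N) it stops when the force on the tool has changed by that much, and returns True; else False.
- ctrl.move_j(angles): joint-space move.
- ctrl.command_gripper(opening, grip_force=None): finger opening in m; grip_force is the grip in N (None keeps the last); returns when the fingers have stopped.
- ctrl.pause(seconds).
- ctrl.solve_ik(position, orientation): joint angles nearest the present ones, or None.
- readout.observe(): the state.
- grab_frame(name): name is "scene" or "top" or "wrist"; returns a dict with "frame" (480x640x3 uint8, red, green, blue), "fx", "fy", "cx", "cy" (pixels), "eye" and "attitude" of the camera in the world. Camera axes: x right, y up, looking along -z (the intrinsics and any distortion apply to the point x, -y, -z); pixel columns grow to the right and rows downward; lengths in m; the calibration is good to about 2 mm. A picture is of the moment at which its call begins. There is no depth.
A pose or a line that the arm cannot do raises ctrl.PlanningError and nothing moves.
- ctrl.sign_off(): hands the job in; it is judged then, once.
Trained networks look in a picture, given as the dict that the camera call returned (one of the last four; its "shot" number tells which), for a name from the list of things; names that differ only in an ending like _2 or _b are one class to them, and where a whole thing is asked for, a point or a joint stands for the part that bears it (a point fixed in the world has none). Each returns a list of dicts, best first, with "score" (0 to 1); they miss things now and then, are a little off and sometimes report something else, mostly with a low value. They report only what shows in the picture. A call takes as long as a camera call.
- finder.find_in(name, picture): "location" ([column, row] in pixels, amid what is visible of it).
- finder.place_of(name, picture): "location" ([column, row] in pixels: a listed point, or the origin of a listed thing).
The state is a dict: "time_s": time; "qpos": joint angles; "joint_velocities": joint speeds; "joint_efforts": joint torques, N m; "position": TCP position; "eef_rot": TCP orientation; "ft_force": force on the tool from outside, world axes, zero at the start; "ft_torque": the same for the moment, N m; "grip_width": finger opening in m; "grip_force": force on a finger pad.
Only numpy, scipy, OpenCV 4.12 (cv2) and the standard library are available. Lean on these libraries where they do the work, as an engineer would, in place of code of your own. Each camera call takes 0.05 s, during which the arm holds its last target. There are 200 camera calls.

## Working session

There is one attempt and no reset: what is moved stays moved. The work goes in short steps, each a Python script; the robot and the scene stay as the last script left them, time stands still between calls to the robot, and variables do not carry over. Pictures are saved under pics/ and viewed, at most 13 in all, crops included, and the job is handed in when it is done.

```bash
mkdir -p pics; ls
cat > h.py <<'E'
from plant import ctrl, readout, grab_frame, finder
import numpy as np, cv2
from scipy.spatial.transform import Rotation as R
def att(p):
    a=np.array(p["attitude"],float)
    if a.shape==(3,3): return a
    return R.from_rotvec(a).as_matrix() if a.size==3 else R.from_quat(a).as_matrix()
def ray(p,uv):
    d=np.array([(uv[0]-p["cx"])/p["fx"],-(uv[1]-p["cy"])/p["fy"],-1.])
    return np.array(p["eye"]),att(p)@d
def at_z(p,uv,z):
    e,d=ray(p,uv); return e+d*(z-e[2])/d[2]
def save(p,n): cv2.imwrite(f"pics/{n}.png",cv2.cvtColor(p["frame"],cv2.COLOR_RGB2BGR))
def down(yaw): # tool z down, tool y axis along world angle yaw
    y=np.array([np.cos(yaw),np.sin(yaw),0]);z=np.array([0,0,-1.])
    return R.from_matrix(np.c_[np.cross(y,z),y,z]).as_rotvec()
E
python3 - <<'E'
from h import *
Z=dict(bar_near=.096,bar_far=.096,dish_floor=.116,cap_top=.150,die_1=0,die_2=0,die_3=0,spray_stand=0)
for c in("top","scene"):
    p=grab_frame(c);save(p,c+"0");print(c,p["eye"],p["attitude"],[k for k in p], p["fx"])
    for n,z in Z.items():
        print(n,[(np.round(r["location"]),round(r["score"],2),np.round(at_z(p,r["location"],z),3)[:2]) for r in finder.place_of(n,p)[:3]])
s=readout.observe();print(s["time_s"],s["eef_rot"],down(0),s["ft_force"])
E
```

```text
pics
top [ 0.43814803 -0.03769687  1.09386426] [ 0.07339644 -0.06875789 -1.58206259] ['frame', 'fx', 'fy', 'cx', 'cy', 'eye', 'attitude', 'shot'] 575.4147898079954
bar_near [(array([437., 256.]), 0.76, array([ 0.49, -0.23]))]
bar_far [(array([452., 194.]), 0.68, array([ 0.597, -0.26 ]))]
dish_floor [(array([447., 226.]), 0.67, array([ 0.539, -0.245]))]
cap_top [(array([322., 186.]), 0.48, array([ 0.605, -0.032]))]
die_1 [(array([276., 288.]), 0.81, array([0.438, 0.058])), (array([233., 294.]), 0.79, array([0.428, 0.138])), (array([330., 290.]), 0.41, array([ 0.433, -0.044]))]
die_2 [(array([276., 288.]), 0.81, array([0.438, 0.058])), (array([233., 294.]), 0.79, array([0.428, 0.138])), (array([330., 290.]), 0.41, array([ 0.433, -0.044]))]
die_3 [(array([276., 288.]), 0.81, array([0.438, 0.058])), (array([233., 294.]), 0.79, array([0.428, 0.138])), (array([330., 290.]), 0.41, array([ 0.433, -0.044]))]
spray_stand []
scene [0.11761844 0.4169973  0.72369616] [ 0.37794336 -0.94282849 -2.26264783] ['frame', 'fx', 'fy', 'cx', 'cy', 'eye', 'attitude', 'shot'] 563.1525540773404
bar_near [(arr
[... 441 characters left out ...]
 0.438, -0.045])), (array([329., 366.]), 0.91, array([0.438, 0.062])), (array([300., 407.]), 0.68, array([0.425, 0.14 ]))]
die_2 [(array([373., 324.]), 0.95, array([ 0.438, -0.045])), (array([329., 366.]), 0.91, array([0.438, 0.062])), (array([300., 407.]), 0.68, array([0.425, 0.14 ]))]
die_3 [(array([373., 324.]), 0.95, array([ 0.438, -0.045])), (array([329., 366.]), 0.91, array([0.438, 0.062])), (array([300., 407.]), 0.68, array([0.425, 0.14 ]))]
spray_stand [(array([364., 242.]), 0.76, array([ 0.566, -0.184])), (array([372., 324.]), 0.35, array([ 0.438, -0.044]))]
0.9 [ 3.12080117e+00  3.60148165e-01 -4.05698664e-05] [2.22144147 2.22144147 0.        ] [ 0.26719783 -0.66091485  0.78909039]
```

View pics/top0.png

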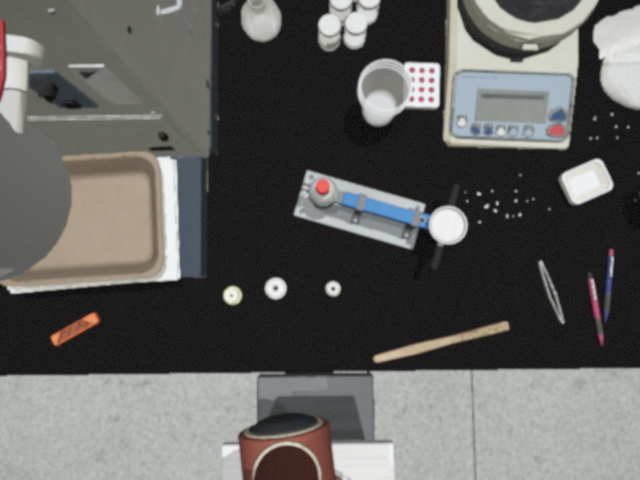

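View pics/scene0.png

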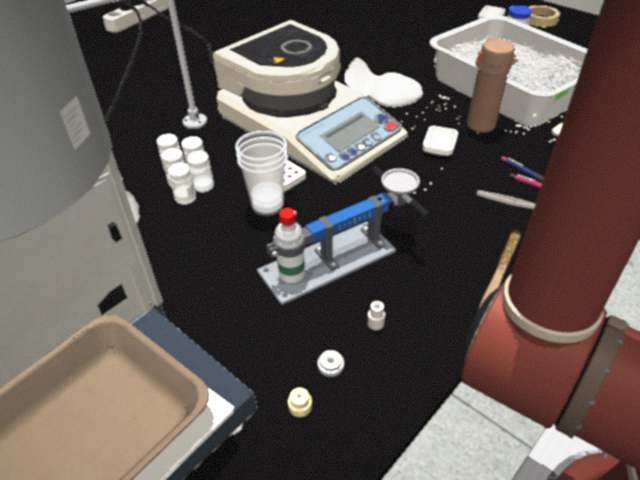

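The top view shows the brass die at (233,294), the flat die at (276,288), the tall die at (333,288), the cap at (322,186) and the dish at (447,226). In the scene view the brass die is at (300,403) and the arm is nearly fully in. The two views agree, so I'll push the bar next.

```bash
cat >> h.py <<'E'
cap=np.array([.606,-.035]); dish0=np.array([.539,-.2445])
ux=(dish0-cap)/np.linalg.norm(dish0-cap); uy=np.array([-ux[1],ux[0]])
def best(yaw,pos):
    q0=np.array(readout.observe()["qpos"]);o=[]
    for k in(0,np.pi,-np.pi):
        q=ctrl.solve_ik(pos,down(yaw+k))
        if q is not None:o.append((np.abs(np.array(q)-q0).max(),yaw+k))
    return down(min(o)[1])
def P(xy,z): return np.array([xy[0],xy[1],z])
E
python3 - <<'E'
from h import *
bar=dish0-.056*uy
s=bar-.031*ux
rot=best(np.arctan2(uy[1],uy[0]),P(s,.2))
ctrl.command_gripper(0)
ctrl.movep(P(s,.2),rot)
print("down",ctrl.move_linear(P(s,.096),v=.1,f_stop=6))
print(readout.observe()["position"])
print("push",ctrl.move_linear(P(s+ux*.122,.096),v=.05,f_stop=18))
o=readout.observe();print(o["position"],((o["position"][:2]-s)@ux),o["ft_force"],o["time_s"])
p=grab_frame("top")
for n,z in(("bar_near",.096),("bar_far",.096),("dish_floor",.116),("lock_button",.1),("cap_top",.15)):
    print(n,[(np.round(r["location"]),round(r["score"],2),np.round(at_z(p,r["location"],z),3)[:2]) for r in finder.place_of(n,p)[:2]])
save(p,"top1")
E
```

```text
down False
[ 0.49572375 -0.19825202  0.09692708]
push False
[ 0.45798349 -0.31399309  0.09601082] 0.12186906572173233 [-0.11868095  0.99111682 -0.10556419] 7.4083
bar_near [(array([435., 258.]), 0.91, array([ 0.485, -0.227]))]
bar_far [(array([454., 196.]), 0.74, array([ 0.594, -0.263]))]
dish_floor [(array([449., 226.]), 0.91, array([ 0.54 , -0.249]))]Traceback (most recent call last):
  File "<stdin>", line 13, in <module>
ValueError: it knows: bar_far, bar_near, cap_top, die, dish_floor, spray_stand
```

Run:
```python
from h import *
p=grab_frame("top");f=grab_frame("scene")
a=p["frame"][120:320,300:560]; b=f["frame"][120:320,260:520]
im=np.hstack([cv2.resize(x,(400,308)) for x in(a,b)])
cv2.imwrite("pics/m1.png",im[:,:,::-1]); print(readout.observe()["grip_width"],readout.observe()["position"])
for n in("bar_near","dish_floor"):
  print(n,[(r["location"],r["score"]) for r in finder.place_of(n,f)],[(r["location"],r["score"]) for r in finder.place_of(n,p)])
```

```text
0.0002660110366417936 [ 0.45797925 -0.31408692  0.09602867]
bar_near [([420.8, 213.1], 0.57), ([369.0, 323.3], 0.49)] [([435.4, 254.7], 0.7)]
dish_floor [([398.2, 181.1], 0.87)] [([444.2, 226.6], 0.85), ([450.8, 195.6], 0.63)]
```

View pics/m1.png

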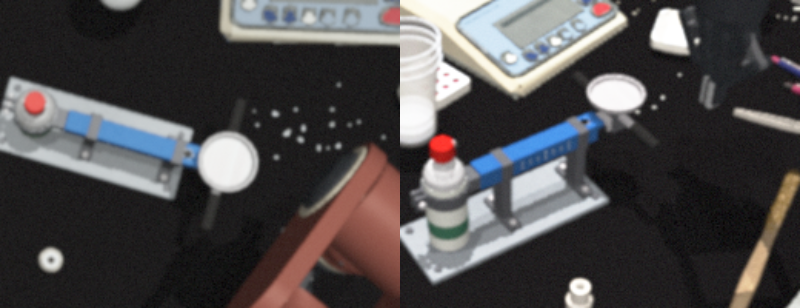

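The dish is still at top pixel (448,226) and the arm hasn't extended; the fingers are well beyond it. I'll check the camera geometry against the robot's own pose.

```bash
cat >> h.py <<'E'
def proj(p,X):
    c=att(p).T@(np.array(X)-np.array(p["eye"]))
    return np.array([p["cx"]-p["fx"]*c[0]/c[2],p["cy"]+p["fy"]*c[1]/c[2]])
def tri(ps,uvs):
    A=np.zeros((3,3));b=np.zeros(3)
    for p,uv in zip(ps,uvs):
        e,d=ray(p,uv);d/=np.linalg.norm(d);M=np.eye(3)-np.outer(d,d);A+=M;b+=M@e
    return np.linalg.solve(A,b)
E
python3 - <<'E'
from h import *
t,s=grab_frame("top"),grab_frame("scene")
o=readout.observe();x=o["position"]-[0,0,.011]
print("tip px",proj(t,x),proj(s,x),o["eef_rot"])
for n in("bar_near","bar_far","dish_floor","cap_top"):
    a,b=finder.place_of(n,t),finder.place_of(n,s)
    if a and b:
        for r in b[:2]: print(n,np.round(tri((t,s),(a[0]["location"],r["location"])),4),a[0]["score"],r["score"],r["location"])
print(t["cx"],t["cy"],s["cx"],s["cy"])
im=cv2.resize(s["frame"][110:270,380:540],(600,600),interpolation=cv2.INTER_CUBIC);cv2.imwrite("pics/s2.png",im[:,:,::-1])
E
```

```text
tip px [484.29149698 273.93374633] [459.88648767 196.27634559] [2.53728007e+00 1.85248673e+00 4.63843613e-05]
bar_near [ 0.4873 -0.2308  0.0858] 0.91 0.88 [419.8, 212.4]
bar_far [ 0.5927 -0.263   0.0979] 0.96 0.75 [381.5, 173.7]
dish_floor [ 0.5376 -0.2411  0.1223] 0.83 0.75 [401.1, 180.9]
cap_top [ 0.6046 -0.031   0.1571] 0.53 0.75 [287.2, 209.7]
324.2922074709695 235.14613408239413 323.8142863627724 245.61512384029635
```

View pics/s2.png

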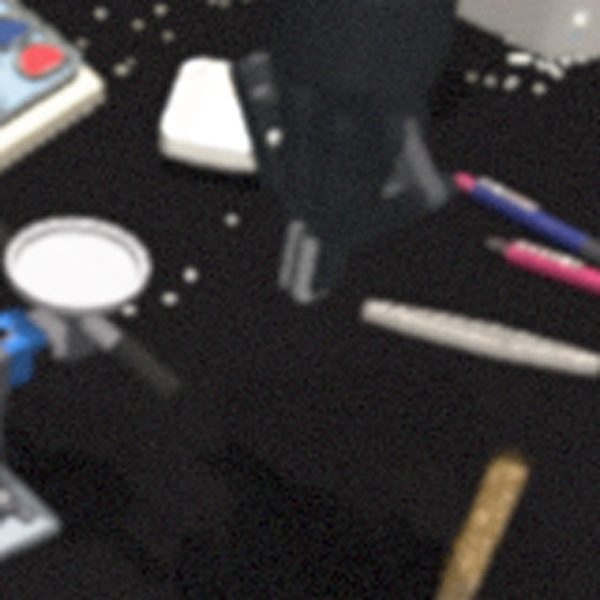

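The fingertips appear at scene px (461,190), but I predicted (460,196). So they stand about 15 mm higher than I assumed and slid over the bar. I'll repeat the push lower, since nothing is under the grips.

Run:
```python
from h import *
bar=dish0-.056*uy
s=bar-.033*ux
o=readout.observe()["position"]
ctrl.move_linear(P(o[:2],.19),v=.25)
ctrl.move_linear(P(s,.19),v=.25)
print("down",ctrl.move_linear(P(s,.074),v=.12,f_stop=6))
z=readout.observe()["position"][2]
print("push1",ctrl.move_linear(P(s+ux*.04,z),v=.05,f_stop=18))
o=readout.observe();print(o["position"],o["ft_force"])
t,q=grab_frame("top"),grab_frame("scene")
for n in("bar_near","dish_floor"):
    for p in(t,q): print(n,[(np.round(r["location"]),round(r["score"],2)) for r in finder.place_of(n,p)[:2]])
x=o["position"]-[0,0,.011];print("tip px",proj(t,x),proj(q,x),o["time_s"])
im=cv2.resize(q["frame"][130:270,360:500],(600,600),interpolation=cv2.INTER_CUBIC);cv2.imwrite("pics/s3.png",im[:,:,::-1])
```

```text
down False
push1 False
[ 0.48390154 -0.2340492   0.07491341] [ 4.03314419  2.33025071 -2.23117202]
bar_near [(array([321., 185.]), 0.53)]
bar_near [(array([434., 208.]), 0.83)]
dish_floor []
dish_floor [(array([411., 179.]), 0.71), (array([329., 368.]), 0.52)]
tip px [435.74367857 260.2333077 ] [420.50569879 221.75101252] 11.65
```

View pics/s3.png

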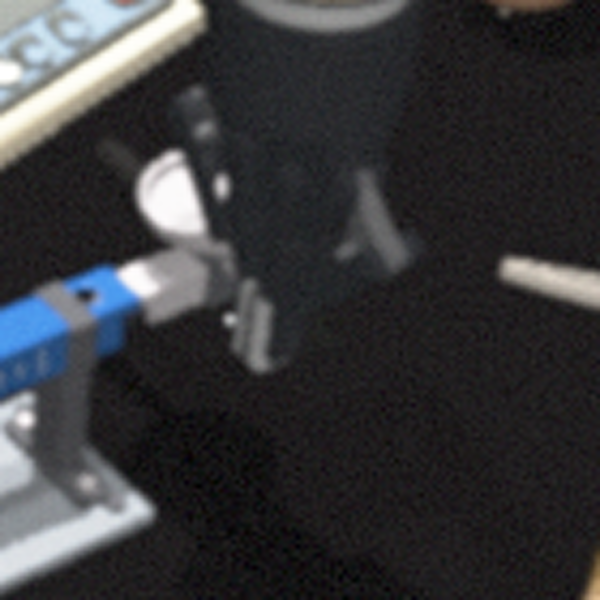

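The arm is now sliding out: the dish moved to scene px (411,179) and the inner tube is showing. I'll carry on to the lock.

Run:
```python
from h import *
s=dish0-.056*uy-.033*ux
print("push2",ctrl.move_linear(P(s+ux*.135,.0745),v=.05,f_stop=15))
o=readout.observe();print(o["position"],(o["position"][:2]-s)@ux,o["ft_force"])
ctrl.move_linear(P(o["position"][:2]-.012*ux,.0745),v=.08)
ctrl.move_linear(P(o["position"][:2]-.012*ux,.22),v=.25)
# hover above brass die, out of the way
die=np.array([.427,.139]); print(o["time_s"])
ctrl.command_gripper(.085)
ctrl.movep(P(die,.2),best(-.3,P(die,.2)))
t,q=grab_frame("top"),grab_frame("scene")
for n,z in(("bar_near",.096),("bar_far",.096),("dish_floor",.116),("cap_top",.15),("die_1",0)):
    for p in(t,q): print(n,[(np.round(r["location"]),round(r["score"],2),np.round(at_z(p,r["location"],z),3)[:2]) for r in finder.place_of(n,p)[:3]])
a=t["frame"][140:300,280:520]; b=q["frame"][120:280,260:500]
im=np.vstack([cv2.resize(x,(450,300),interpolation=cv2.INTER_CUBIC) for x in(a,b)])
cv2.imwrite("pics/m4.png",im[:,:,::-1]);print(readout.observe()["time_s"])
w=grab_frame("wrist")
print([(np.round(r["location"]),round(r["score"],2),np.round(at_z(w,r["location"],0),4)[:2]) for r in finder.place_of("die_1",w)[:3]])
save(w,"w4")
```

```text
push2 True
[ 0.46341877 -0.29902856  0.07479763] 0.10796004785405307 [2.39655228 3.17969036 2.74189228]
13.2583
bar_near [(array([485., 273.]), 0.98, array([ 0.459, -0.312]))]
bar_near []
bar_far [(array([503., 207.]), 0.92, array([ 0.574, -0.349]))]
bar_far []
dish_floor [(array([499., 242.]), 0.62, array([ 0.512, -0.333]))]
dish_floor []
cap_top [(array([323., 187.]), 0.62, array([ 0.604, -0.034]))]
cap_top []
die_1 [(array([274., 288.]), 0.78, array([0.439, 0.062])), (array([234., 293.]), 0.66, array([0.429, 0.137])), (array([331., 287.]), 0.51, array([ 0.438, -0.047]))]
die_1 [(array([375., 324.]), 0.8, array([ 0.434, -0.046])), (array([332., 365.]), 0.75, array([0.436, 0.056])), (array([297., 404.]), 0.56, array([0.431, 0.139]))]
17.25
[(array([372., 354.]), 0.86, array([ 0.4356, -0.0558])), (array([316., 207.]), 0.77, array([0.4248, 0.1374])), (array([348., 273.]), 0.69, array([0.4363, 0.0552]))]
```

View pics/m4.png

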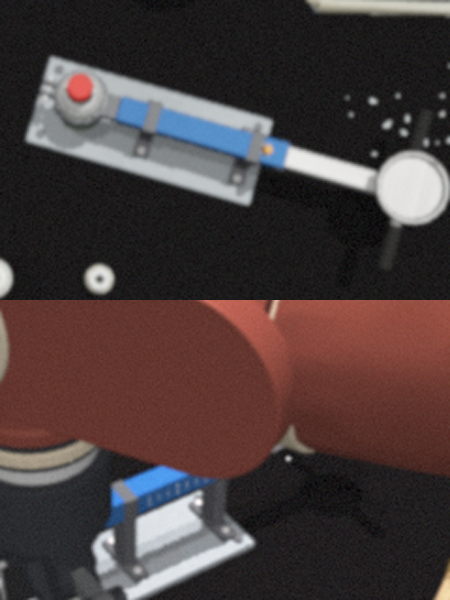

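View pics/w4.png

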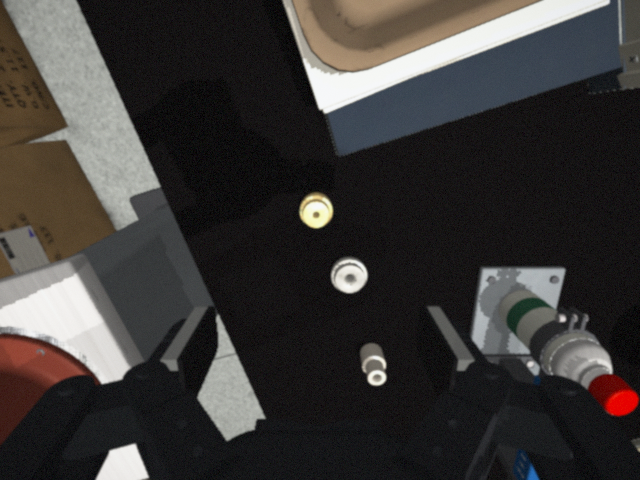

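Top view: the orange button now shows at px (423,220) and the dish is at (499,242). The cap-to-dish distance of 0.313 m equals the locked length. The wrist view shows the brass die at (316,210), with fingers clear of its neighbours. I'll grasp next, touching the bench first to learn the true tip height.

Run:
```python
from h import *
die=np.array([.427,.138])
ctrl.command_gripper(.06)
ctrl.move_linear(P(die,.06),v=.2)
print("touch",ctrl.move_linear(P(die,-.015),v=.04,f_stop=5))
o=readout.observe();z=o["position"][2];print("z",o["position"],o["ft_force"])
ctrl.move_linear(P(die,z+.011),v=.08)
ctrl.command_gripper(.0,grip_force=40)
o=readout.observe();print(o["position"],o["grip_width"],o["grip_force"],o["ft_force"])
ctrl.move_linear(P(o["position"][:2],z+.061),v=.15)
o=readout.observe();print(o["position"],o["grip_width"],o["grip_force"],o["ft_force"],o["time_s"])
w=grab_frame("wrist");save(w,"w5")
```

```text
touch False
z [ 0.42717948  0.13803254 -0.01479197] [-0.66181277 -0.30024463  0.29106177]
[ 0.42701128  0.13801497 -0.0037688 ] 0.03055459299226169 39.72387135028839 [-0.10564513  0.73798783  2.54626914]
[0.42669506 0.13795621 0.04574029] 0.030556351160742685 39.71149206161499 [-0.40083679  0.29055856 -2.78498931] 21.7417
```

View pics/w5.png

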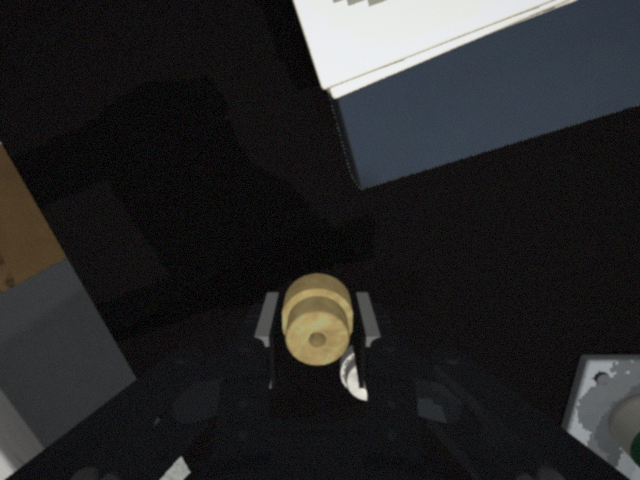

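The die is held at 30.6 mm, centred between the pads (px 318,320). The reported z runs low against the true tips, so I'll place by contact. I'm carrying it to a hover beside the dish and measuring there.

Run:
```python
from h import *
o=readout.observe()["position"]
d=np.array([.512,-.332]); h=d+.05*uy*-1+.04*-ux
ctrl.move_linear(P(o[:2],.2),v=.25)
ctrl.move_linear(P(h,.2),v=.3)
for c in("wrist","top","scene"):
    p=grab_frame(c)
    for n,z in(("dish_floor",.116),("bar_near",.096),("bar_far",.096)):
        print(c,n,[(np.round(r["location"]),round(r["score"],2),np.round(at_z(p,r["location"],z),4)[:2]) for r in finder.place_of(n,p)[:2]])
    if c=="wrist":
        save(p,"w6"); print(p["eye"],p["eye"]-readout.observe()["position"], proj(p,readout.observe()["position"]))
o=readout.observe();print(o["position"],o["grip_width"],o["time_s"])
```

```text
wrist dish_floor [(array([388., 296.]), 0.96, array([ 0.5142, -0.3351]))]
wrist bar_near []
wrist bar_far [(array([452., 282.]), 0.64, array([ 0.5676, -0.3494]))]
[ 0.49952157 -0.19962058  0.35512449] [0.02280758 0.07813153 0.15494354] [319.53855836 296.31891899]
top dish_floor [(array([498., 242.]), 0.76, array([ 0.5105, -0.3314]))]
top bar_near [(array([397., 222.]), 0.31, array([ 0.5502, -0.1627]))]
top bar_far [(array([503., 208.]), 0.98, array([ 0.5728, -0.3481]))]
scene dish_floor [(array([440., 163.]), 0.6, array([ 0.5186, -0.3373]))]
scene bar_near [(array([460., 195.]), 0.79, array([ 0.4546, -0.3043]))]
scene bar_far [(array([418., 159.]), 0.58, array([ 0.5703, -0.346 ]))]
[ 0.47656867 -0.27865277  0.20001363] 0.03076645261171716 24.7083
```

View pics/w6.png

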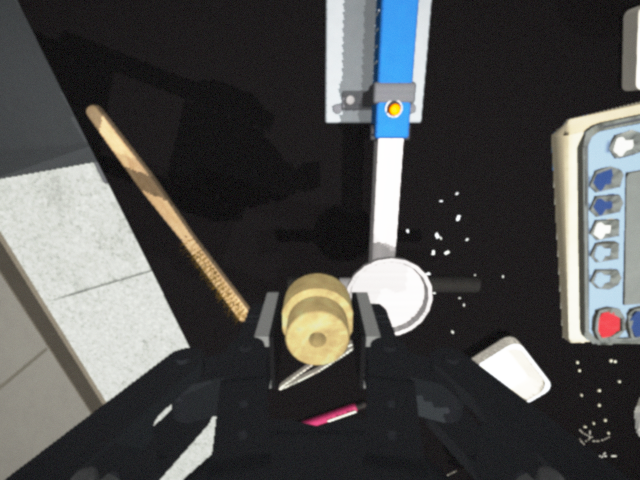

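The orange button stands out clearly at (393,109). The dish centre is at (388,296), which gives about (0.513,-0.334). I'm placing by contact.

Run:
```python
from h import *
d=np.array([.513,-.334])
ctrl.move_linear(P(d,.2),v=.15)
ctrl.move_linear(P(d,.13),v=.12)
print("contact",ctrl.move_linear(P(d,.095),v=.02,f_stop=4))
o=readout.observe();print(o["position"],o["ft_force"],o["grip_width"],o["time_s"])
```

```text
contact True
[ 0.51300101 -0.33397244  0.11227211] [-1.0668195  -0.62591017  3.34849726] 0.030650826878021602 27.0083
```

Contact came at 0.1123, against a predicted 0.1122. Releasing and lifting, then looking.

Run:
```python
from h import *
d=np.array([.513,-.334])
ctrl.command_gripper(.046); ctrl.pause(.2)
ctrl.move_linear(P(d,.22),v=.12)
h=d-.09*ux
ctrl.move_linear(P(h,.24),v=.25)
w=grab_frame("wrist");save(w,"w7")
for n,z in(("dish_floor",.116),("die_1",.116),("cap_top",.15)):
    print(n,[(np.round(r["location"]),round(r["score"],2),np.round(at_z(w,r["location"],z),4)[:2]) for r in finder.place_of(n,w)[:2]])
print(readout.observe()["time_s"])
```

```text
dish_floor [(array([319., 320.]), 0.86, array([ 0.5146, -0.3332]))]
die_1 [(array([161.,  45.]), 0.87, array([ 0.4722, -0.0873])), (array([317., 324.]), 0.86, array([ 0.5118, -0.3365]))]
cap_top []
29.2833
```

View pics/w7.png

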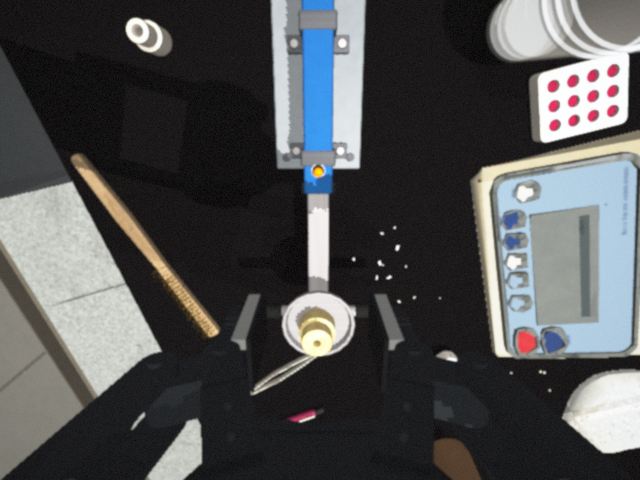

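The die stands upright in the dish (px 317,330), about 4 mm from its centre, and the button is out at (318,171). Now the cap.

Run:
```python
from h import *
c=np.array([.606,-.035])
ctrl.command_gripper(0)
ctrl.move_linear(P(c,.24),v=.25)
ctrl.move_linear(P(c,.175),v=.12)
print("touch",ctrl.move_linear(P(c,.11),v=.03,f_stop=2.5)); print(readout.observe()["position"],readout.observe()["ft_force"])
z=readout.observe()["position"][2]
print("press",ctrl.move_linear(P(c,z-.015),v=.02,f_stop=12)); o=readout.observe();print(o["position"],o["ft_force"])
ctrl.pause(.2)
o=readout.observe();print(o["position"],o["ft_force"],o["time_s"])
```

```text
touch True
[ 0.60593851 -0.034996    0.13660215] [ 0.63561466 -0.14994768  4.91061489]
press True
[ 0.60598447 -0.03499098  0.13433511] [-1.51511236  0.68119735  4.8270801 ]
[ 0.60599298 -0.03501065  0.13434949] [-1.96777299  0.84315655  5.4555685 ] 33.3667
```

Run:
```python
from h import *
c=np.array([.606,-.035])
for z in np.arange(.133,.124,-.001):
    s=ctrl.move_linear(P(c,z),v=.02,f_stop=25)
    ctrl.pause(.1);o=readout.observe();print(round(z,3),s,o["position"][2],o["ft_force"])
    if o["ft_force"][2]>20: break
ctrl.pause(.1)
ctrl.move_linear(P(c,.24),v=.12); ctrl.pause(.2)
print(readout.observe()["ft_force"])
h=np.array([.513,-.334])-.09*ux
ctrl.move_linear(P(h,.24),v=.25)
w=grab_frame("wrist");t=grab_frame("top")
im=np.hstack([cv2.resize(x,(400,300)) for x in(w["frame"],t["frame"])]);cv2.imwrite("pics/m8.png",im[:,:,::-1])
print(readout.observe()["time_s"])
```

```text
0.133 False 0.13393193919261934 [-1.73012651  0.3979998   6.77680947]
0.132 False 0.133879012688956 [-3.80842733  0.8900336  10.02928591]
0.131 False 0.13386113402175512 [-7.0779994   1.44480672 15.09016528]
0.13 False 0.13382875221726717 [-7.97561724  0.93558238 18.20567712]
0.129 False 0.13376278644421732 [-10.9185978    0.56704812  22.1081952 ]
[ 0.85515171  1.45495549 -0.53179007]
37.6333
```

View pics/m8.png

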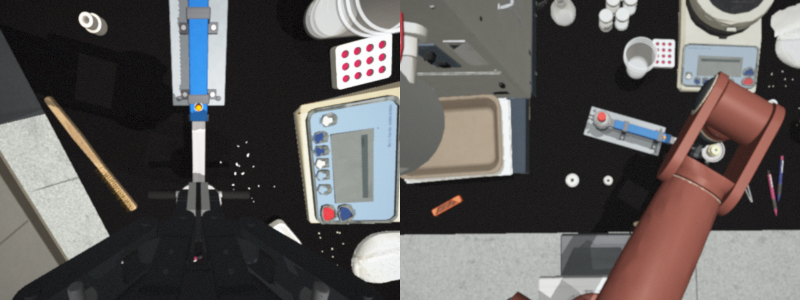

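The cap bottomed out hard at TCP z 0.134, with force rising to 22 N, and was then released. In the top view both grey dies are where they were (px 275,288 and 333,288) and the die is still in the dish. Handing in.

```bash
python3 -c "
from h import *
print(ctrl.sign_off())"
```

```text
the job is handed in; nothing more can be done
None
```

I've handed the job in: the arm is locked out with its orange button showing, the brass die stands in the dish about 4 mm off centre, and the cap was pressed to a hard stop and released (I didn't check up close that it sprang back). The other two dies haven't moved, and no verdict came back.

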